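Fit the washing brush and hold the printing block level over it

ROBOT

A 7-joint arm with a two-finger parallel gripper is mounted at the origin on the work surface. World frame = base frame: x ahead of the robot, y to its left, z up, the work surface at z = 0. Lengths are in mm, angles in rad, forces in N, time in s.
With the tool pointing down it reaches from about 400 to 900 mm from the base axis. Payload 5.6 kg.
Tool frame: the origin (TCP) lies midway between the tips of the shut fingers; the grasp point (between the pads) lies 19 mm behind it (env.hold_point_z is the distance from the TCP to the grasp point, in mm); z points along the fingers, y is the line along which they close (so a half turn about z gives the same grasp; the last joint's range is limited). The gripper opens to 92 mm and grips with 3 to 60 N. Pads are 20 mm wide; open, the fingers measure 128 mm over their backs; the gripper's body (75 mm by 189 mm) begins 69 mm behind the grasp point.
Start: joints at [-1.259, 0.468, -0.012, 1.603, 0.006, 1.071, -0.056], TCP at [225.853, 609.508, 214.592] pointing down, gripper open.
Joint ranges: [-2.53, 2.53], [-0.31, 2.02], [-1.57, 1.55], [0.28, 2.44], [-1.29, 4.43], [0.15, 1.84], [-2.92, 2.92]. Speed limits (rad/s): [2.57, 2.57, 3.14, 3.14, 3.14, 3.14, 3.14].

INTERFACE

Orientations are given as a unit quaternion [x, y, z, w].
In Python, from workcell import env gives the robot as it stands.
- The arm moves only by the tool apply_moves, never from a script. Its argument "steps" is a list of rows, each a list of 2 entries, a list of its own where there are three numbers: the shift along the tool's x, y, z in mm, then the turn, a rotation vector about the tool's x, y, z in degrees. In form: [[[dx, dy, dz], [wx, wy, wz]], ...]. A call has 1 to 12 rows; each row shifts and turns the commanded pose from where the row before left it, along the tool's axes as they then stand; what a row does not reach is not made up. A row lasts 1/12 s, in which the tool goes at most 41.7 mm and 7.16 degrees, less where a joint would pass 70% of its speed; a pose out of reach is approached as far as the arm can. A call is refused whole if a number of a shift passes 41.7 or a number of a turn 7.16, either way. A call with a gripper value outside its range is refused whole. "jaw" is the gripper's target within -1 to 1 (fully open at 1, half-way at 0, shut at -1), set as the call begins (left out, the last holds). The fingers move at their own pace and stop on an object; "squeeze" is the grip in N (left out, the last holds). Time passes only in rows, so rows that do not move let the fingers close. It gives the time, the measured TCP pose, the force, the opening and the grip force at its end, in the units of the state.
- env.get_state(): the state, without advancing time (a new reading comes with each control period).
- env.get_image(name): name is "scene" or "top"; returns a dict with "frame" (400x640x3 uint8, red, green, blue), "fx", "fy", "cx", "cy" (pixels), "pose" (4x4, takes a point from camera to world coordinates). Camera axes: x right, y down, z forward; pixel columns grow to the right and rows downward; lengths in mm; the calibration is good to about 2 mm. A picture is of the moment at which its call begins. There is no depth.
- env.close_job(): hands the job in; it is judged then, once.
The state is a dict: "time_s": time; "qpos": joint angles; "qvel": joint speeds; "joint_efforts": joint torques, N m; "ee_pos": TCP position; "tool_rot": TCP orientation; "ft_force": force on the tool from outside, world axes, zero at the start; "ft_torque": the same for the moment, N m; "gripper_width": finger opening in mm; "gripper_force": force on a finger pad.
Only numpy, scipy, OpenCV 4.12 (cv2) and the standard library are available. Lean on these libraries where they do the work, as an engineer would, in place of code of your own. Each camera call takes 0.05 s, during which the arm holds its last target. There are 200 camera calls.

TASK

Get the printing block ready for washing: push the blue brush spool fully home on the upright spindle of the washing station and let go of it. Then lift the big brass-ended printing block by the handle at its balance point and carry it level to the station, and finish while still holding it there, level and still, carved face down, the middle of the block centred over the brush and about 4 cm clear above it, without ever touching the brush with the block. Leave everything else on the table where it is.

Things in the scene. Friction and masses are not known exactly. Their poses are not given: they have to be found in the camera images.
- brush_mid (a point): Blue round brush spool with white ends, moulded rigid nylon, standing upright on the table: 52 mm across, 64 mm high, a straight 16 mm bore right through along its z axis, 0.09 kg. The point is its centre, half-way up (32 mm above its underside).
- station_seat (a point): Foot of the washing station's upright steel spindle (12 mm thick, 50 mm tall, top 8 mm tapering to 4 mm), z up along it. It stands on the flat top of a black hub 48 mm across, 30 mm above the table, on which the brush comes to rest (spool centre then 32 mm above this point)
- station: The washing station, fixed: aluminium tray 170 x 170 mm, rim 14 mm high, hub and spindle in its middle; origin on the table under the spindle. A grey switch box (40 x 100 mm, 55 mm high with its buttons) stands outside the rim, centred 107 mm from the spindle along the station's x.
- block_mid (a point): Big dark wood printing block lying red carved face down: 200 mm long (x), 100 mm wide (y), body 35 mm thick, 0.56 to 0.94 kg. Its last 30 mm at +x is a heavy brass end. The point is its centre in plan, 35.5 mm above the face (half-way up with handle). Its balance point (centre of mass) is off-centre: 36 mm from here along +x, towards the brass end, on the centre line, 21 mm above the face.
- block_handle (a point): Centre of the block's dark red handle bar, 53 mm above the carved face, same axes as the block: bar 150 mm long (x), 26 mm wide (y), 36 mm high, standing on the block's top, centred on its length and width.
- spare_brush: Orange brush spool of the same shape and size (52 mm across, 64 mm high), not to be used; origin at the centre of its underside. Bystander.
- red_jar: Red ink jar, 68 mm across, 85 mm high; origin at the centre of its underside. Bystander.
- blue_jar: Blue ink jar with white cap, 68 mm across, 85 mm high; origin at the centre of its underside. Bystander.
- leaf_stamp: Small wooden stamp with a blue face, 70 x 55 mm, 62 mm high with its knob; origin at the centre of its underside. Bystander.
- flower_stamp: Small wooden stamp with a yellow face, 70 x 55 mm, 62 mm high with its knob; origin at the centre of its underside. Bystander.
- bowl: White bowl, 120 mm across, 50 mm high; origin at the centre of its underside. Bystander.
- mallet: Hammer lying on the table; origin at the underside of the tool, x along its handle towards the head. Bystander.
Not all that is in view belongs to the job. What is shaped like the part that bears brush_mid but purple or turquoise is not meant.

How it is judged:
By the outcome, as a careful person would: the job done as asked, in the order asked, and still so for the second after the job is handed in, while the arm keeps its last pose, push and grip.
It also fails if it takes over 61 s, if anything falls off the work surface, if the arm or the gripper's body presses on something with over 40 N, if the wrist force passes 120 N, or if a joint passes its speed limit or range.

## Working session

There is one attempt and no reset: what is moved stays moved. The work goes in short steps, Python scripts to look and compute and a tool call to move; the robot and the scene stay as the last step left them, time stands still between calls to the robot, and variables do not carry over. Pictures are saved under pics/ and viewed, at most 10 in all, crops included, and the job is handed in when it is done.

Besides the shell and the picture viewer there is one more tool, called after "Call:" as name([rows], argument=value, ...), one row to a line, values as JSON. apply_moves: Moves the arm, as the interface text tells. Its arguments: {"type":"object","properties":{"steps":{"type":"array"},"jaw":{"type":"number"},"squeeze":{"type":"number"}},"required":["steps"]}

```bash
mkdir -p pics; ls; cat > h.py <<'E'
import numpy as np, cv2
from workcell import env
from scipy.spatial.transform import Rotation as R
def grab(n,f):
    im=env.get_image(n); cv2.imwrite(f'pics/{f}.png',im['frame'][:,:,::-1]); return im
def ray(im,u,v,z):
    T=np.array(im['pose']); d=T[:3,:3]@np.array([(u-im['cx'])/im['fx'],(v-im['cy'])/im['fy'],1]); o=T[:3,3]
    return o+d*(z-o[2])/d[2]
def proj(im,p):
    T=np.array(im['pose']); c=T[:3,:3].T@(np.array(p)-T[:3,3]); return im['cx']+im['fx']*c[0]/c[2], im['cy']+im['fy']*c[1]/c[2]
E
python3 - <<'E'
from h import *
for n in ('scene','top'):
    im=grab(n,n+'0'); print(n,im['fx'],im['cx'],im['cy'],np.round(im['pose'],3).tolist())
print(env.get_state(), env.hold_point_z)
E
```

```text
pics
scene 473.7885624032604 313.9226921278916 198.89401923742614 [[-0.453, 0.51, -0.731, 1721.125], [0.891, 0.253, -0.376, 558.56], [-0.007, -0.822, -0.569, 960.67], [0.0, 0.0, 0.0, 1.0]]
top 422.79844754887205 335.63574972870964 198.1206699325131 [[0.023, -0.995, 0.095, 423.671], [-1.0, -0.023, -0.004, 0.89], [0.007, -0.095, -0.995, 1440.087], [0.0, 0.0, 0.0, 1.0]]
{'time_s': 0.1, 'qpos': array([-1.25898208,  0.46826407, -0.01162734,  1.60348371,  0.0059932 ,
        1.07140698, -0.05629972]), 'qvel': array([-1.23635197e-03, -2.54519341e-03,  3.79401804e-04, -4.34857521e-03,
       -6.16669778e-06, -4.13277785e-04, -8.48462476e-04]), 'joint_efforts': array([ 1.02046746e-03, -5.21638870e+01, -1.25631501e-02, -2.44362259e+01,
       -5.67623356e-02,  1.41076415e-02,  4.48323533e-05]), 'ee_pos': array([225.69239   , 609.02440847, 213.77165728]), 'tool_rot': array([ 1.76500474e-01,  9.84300259e-01, -7.58623105e-04, -8.77503314e-05]), 'ft_force': array([-0.40843429,  0.04001946, -1.05920639]), 'ft_torque': array([ 0.02326905, -0.00120349,  0.08423056]), 'gripper_force': 0.0, 'gripper_width': 91.50746957255515} 18.700000000000003
```

View pics/scene0.png

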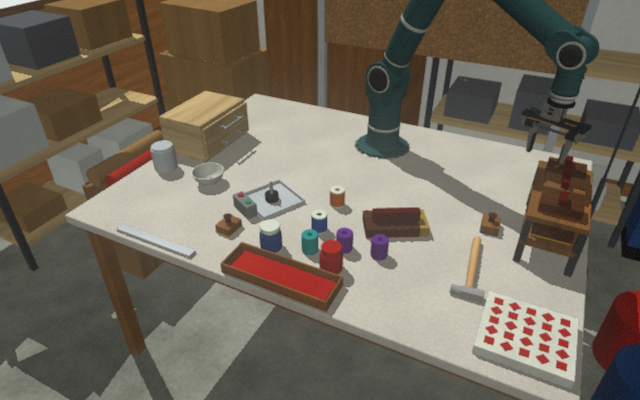

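View pics/top0.png

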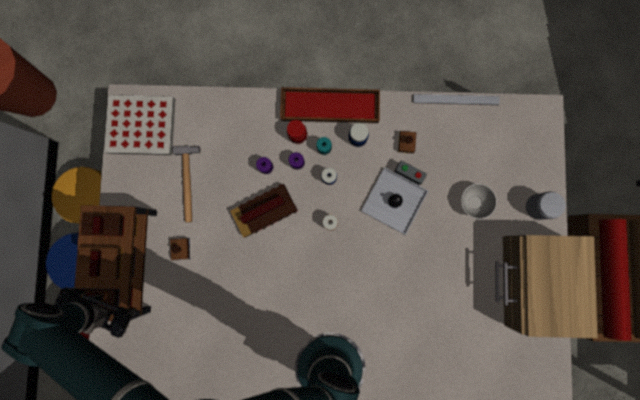

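The scene view shows the blue spool at about (319,221), the station at (270,197), the block at (396,222) with its brass end on the right, and the orange spool at (337,197). In the top view the spool is at (329,176), the spindle at (395,200) and the block at (262,210) with its brass end lower left. I'll crop both views for detail.

```bash
python3 - <<'E'
from h import *
t=cv2.imread('pics/top0.png')[145:245,215:435]; s=cv2.imread('pics/scene0.png')[175:255,220:440]
f=lambda a:cv2.resize(a,None,fx=3.5,fy=3.3,interpolation=cv2.INTER_CUBIC)
cv2.imwrite('pics/crop0.png',np.vstack([f(t),f(s)]))
E
```

```text
(no output)
```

View pics/crop0.png

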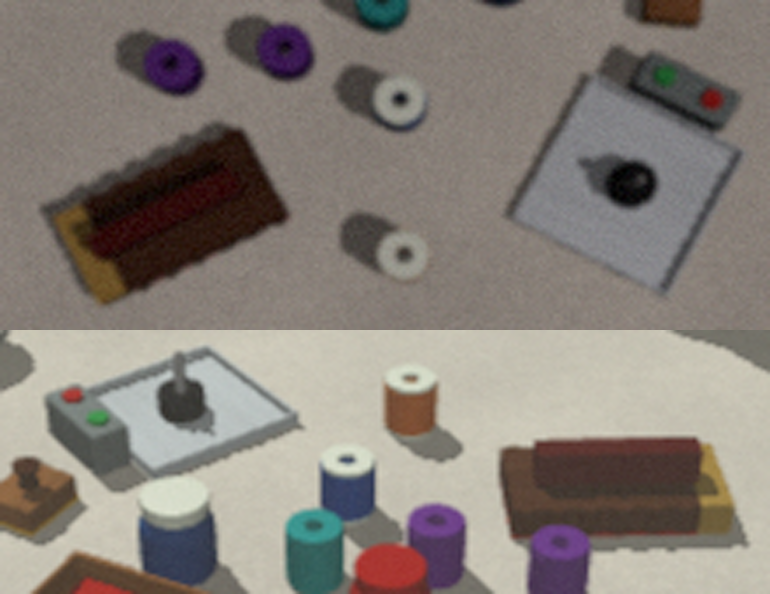

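```bash
cat > m.py <<'E'
from h import *
I={'top':env.get_image('top'),'scene':env.get_image('scene')}
def blob(mask,r,near):
    m=np.zeros(mask.shape,np.uint8); x0,y0,x1,y1=r; m[y0:y1,x0:x1]=mask[y0:y1,x0:x1]
    n,l,s,c=cv2.connectedComponentsWithStats(m)
    i=1+np.argmin([np.hypot(*(c[k]-near))+(1e3 if s[k,4]<15 else 0) for k in range(1,n)])
    cs,_=cv2.findContours((l==i).astype(np.uint8),cv2.RETR_EXTERNAL,cv2.CHAIN_APPROX_NONE)
    return s[i],c[i],max(cs,key=len)
def hsv(n): return cv2.cvtColor(I[n]['frame'],cv2.COLOR_RGB2HSV)
E
python3 - <<'E'
from m import *
t=hsv('top'); s=hsv('scene'); T=I['top'];S=I['scene']
def ell(n,m,r,near,z):
    st,c,k=blob(m.astype(np.uint8),r,near); e=cv2.fitEllipse(k)
    print(n,'area',st[4],'ell',np.round(e[0],2),np.round(e[1],1),np.round(ray(I[n],*e[0],z),1))
print(t[176,325],t[180,345],t[222,326], s[216,313],s[222,319])
ell('top',(t[...,2]>150)&(t[...,1]<70),(310,160,345,195),(329,176),64)
ell('scene',(s[...,2]>185)&(s[...,1]<45),(300,205,340,240),(319,213),64)
ell('scene',(s[...,0]>100)&(s[...,0]<130)&(s[...,1]>90),(300,205,335,240),(319,222),32)
# hub
ell('top',t[...,2]<60,(375,180,415,215),(395,200),30)
# tray
st,c,k=blob(((t[...,1]<45)&(t[...,2]>115)&(t[...,0]>90)).astype(np.uint8),(350,160,435,240),(392,200))
r=cv2.minAreaRect(k); print('tray',st,r); print(np.round(ray(T,*r[0],14),1),[np.round(ray(T,*p,14)[:2],1).tolist() for p in cv2.boxPoints(r)])
# block & brass & handle
for nm,m,z in (('brass',(t[...,0]>14)&(t[...,0]<28)&(t[...,1]>125)&(t[...,2]>70),35),('handle',((t[...,0]<4)|(t[...,0]>172))&(t[...,1]>150)&(t[...,2]>35),71),('body',(t[...,1]>85)&(t[...,2]<140),35)):
    st,c,k=blob(m.astype(np.uint8),(215,175,305,245),(262,210)); r=cv2.minAreaRect(k)
    print(nm,st,np.round(r[0],1),np.round(r[1],1),r[2],np.round(ray(T,*r[0],z),1),[np.round(ray(T,*p,z)[:2],1).tolist() for p in cv2.boxPoints(r)])
E
```

```text
[ 32  22 152] [  9  26 139] [ 30  19 149] [ 43  20 209] [113 113  99]
top area 49 ell [328.77 174.79] [10.2 10.7] [632.1  19.1  64. ]
scene area 723 ell [317.57 222.06] [37.3 40.2] [676.3  32.8  64. ]
scene area 161 ell [319.03 224.6 ] [13.1 15.9] [648.8  24.2  32. ]
top area 160 ell [394.31 200.08] [12.9 14.1] [ 556.9 -202.1   30. ]
tray [ 363  169   61   64 1766] ((392.65289306640625, 200.71974182128906), (46.20923614501953, 48.36406707763672), 28.610458374023438)
[ 556.1 -198.8   14. ] [[519.1, -91.4], [666.1, -168.0], [593.3, -306.8], [447.7, -229.2]]
brass [231 208  20  29 201] [240.4 221.8] [29.5  8.9] 63.43495178222656 [472.2 308.6  35. ] [[508.5, 345.4], [522.4, 319.5], [436.0, 272.0], [422.2, 297.8]]
handle [241 197  43  26 304] [262.2 209.4] [ 8.9 45.6] 63.43495178222656 [512.7 232.   71. ] [[490.9, 303.5], [560.3, 174.0], [534.5, 160.1], [465.4, 289.5]]
body [ 230  184   67   53 1838] [262.8 210.3] [31.3 60.4] 62.949398040771484 [511.9 235.9  35. ] [[510.0, 348.7], [606.2, 173.4], [513.8, 122.9], [418.9, 297.5]]
```

```bash
python3 - <<'E'
from h import *
t=cv2.imread('pics/top0.png'); s=cv2.imread('pics/scene0.png')
f=lambda a,x,y:cv2.resize(a[y-14:y+14,x-19:x+19],None,fx=10,fy=10,interpolation=cv2.INTER_NEAREST)
cv2.imwrite('pics/crop1.png',np.vstack([np.hstack([f(t,329,176),f(t,395,200)]),np.hstack([f(s,319,220),f(s,271,194)])]))
E
```

```text
(no output)
```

View pics/crop1.png

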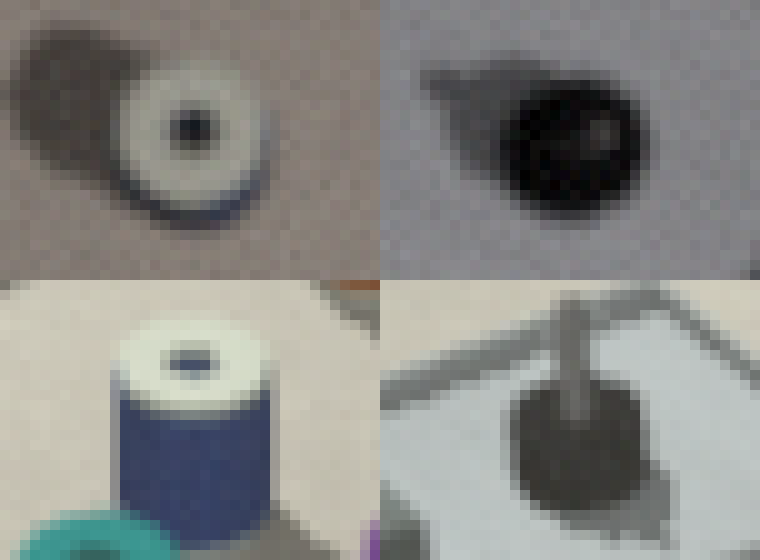

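```bash
python3 - <<'E'
from m import *
T=I['top'];S=I['scene']
p=lambda *a:print(a[0],np.round(ray(*a[1:]),1))
p('spool top',T,328.75,174.65,64);p('spool scene',S,318.85,214,64)
p('hub top15',T,394.7,200.1,15);p('spindle tip T',T,397.5,198.7,78)
p('tip S',S,270.9,180.9,80);p('foot S',S,271.3,193.9,30)
p('orange T',T,330.2,221,64)
m=(hsv('scene')[...,2]<75).astype(np.uint8); st,c,k=blob(m,(255,185,290,212),(271,197)); print(st,c); p('hub S15',S,*c,15)
m=(hsv('top')[...,2]<60).astype(np.uint8); st,c,k=blob(m,(375,180,415,215),(395,200)); print(st,c); p('hub T15',T,*c,15)
# handle in scene
h=hsv('scene'); m=(((h[...,0]<6)|(h[...,0]>165))&(h[...,1]>90)&(h[...,2]<130)).astype(np.uint8); st,c,k=blob(m,(360,200,435,240),(398,215)); print('handle S',st,c)
p('L',S,st[0],st[1]+1,71);p('R',S,st[0]+st[2],st[1]+1,71)
p('boxT',T,411,171.5,45)
for q in ([512.6,232.2,71],): print(proj(S,q),proj(T,q))
for sx in (-75,75):
  for sy in (-13,13):
    a=np.radians(118.4); print(sx,sy,np.round(proj(S,[512.6+sx*np.cos(a)-sy*np.sin(a),232.2+sx*np.sin(a)+sy*np.cos(a),71]),1))
E
```

```text
spool top [632.6  19.2  64. ]
spool scene [636.8  17.7  64. ]
hub top15 [ 558.3 -205.6   15. ]
spindle tip T [ 557.1 -205.5   78. ]
tip S [ 557.7 -207.1   80. ]
foot S [ 563.8 -205.2   30. ]
orange T [480.5  10.8  64. ]
[266 190  12  13 124] [271.51612903 196.66935484]
hub S15 [ 559.8 -207.7   15. ]
[387 194  15  14 160] [394.24375 200.0625 ]
hub T15 [ 558.4 -204.1   15. ]
handle S [373 208  47   6 208] [396.15865385 210.30769231]
L [544.3 165.   71. ]
R [477.7 299.2  71. ]
boxT [ 652.6 -254.8   45. ]
(np.float64(396.3490643544315), np.float64(209.27518509120733)) (np.float64(262.12324091340827), np.float64(209.41797583169273))
-75 -13 [373.4 212.2]
-75 13 [372.4 207.4]
75 -13 [420.6 211.2]
75 13 [418.9 206.4]
```

The crop puts the spool's ring centre at (328.75,174.65) in top and (318.85,214) in scene. The spindle tip is at (397.5,198.7) in top and (270.9,180.9) in scene. The two views agree to about 3 mm: spool ≈ (633.5, 18.5), spindle ≈ (558, -206), and handle centre (512.6, 232.2) with yaw 118.4°.

Call:
apply_moves([
  [[-24.5, -17.2, 3.5], [0, 0, 0]],
  [[-24.5, -17.2, 3.5], [0, 0, 0]],
  [[-24.5, -17.2, 3.5], [0, 0, 0]],
  [[-24.5, -17.2, 3.5], [0, 0, 0]],
  [[-24.5, -17.2, 3.5], [0, 0, 0]],
  [[-24.5, -17.2, 3.5], [0, 0, 0]],
  [[-24.5, -17.2, 3.5], [0, 0, 0]],
  [[-24.5, -17.2, 3.5], [0, 0, 0]],
  [[-24.5, -17.2, 3.5], [0, 0, 0]],
  [[-24.5, -17.2, 3.5], [0, 0, 0]],
  [[-24.5, -17.2, 3.5], [0, 0, 0]],
  [[-24.5, -17.2, 3.5], [0, 0, 0]],
], jaw=1)

```text
time_s: 1.3
ee_pos: [430.5, 312.6, 172.6]
tool_rot: [0.176, 0.984, 0.0, 0.0]
ft_force: [-0.6, 0.6, -0.0]
gripper_width: 91.7
gripper_force: 0.0
```

Call:
apply_moves([
  [[-24.5, -17.2, 3.5], [0, 0, 0]],
  [[-24.5, -17.2, 3.5], [0, 0, 0]],
  [[-24.5, -17.2, 3.5], [0, 0, 0]],
  [[-24.5, -17.2, 3.5], [0, 0, 0]],
  [[-24.5, -17.2, 3.5], [0, 0, 0]],
  [[-24.5, -17.2, 3.5], [0, 0, 0]],
  [[-24.5, -17.2, 3.5], [0, 0, 0]],
  [[-24.5, -17.2, 3.5], [0, 0, 0]],
  [[-24.5, -17.2, 3.5], [0, 0, 0]],
  [[-24.5, -17.2, 3.5], [0, 0, 0]],
  [[0, 0, 0], [0, 0, 0]],
  [[0, 0, 0], [0, 0, 0]],
])

```text
time_s: 2.3
ee_pos: [600.2, 65.3, 137.2]
tool_rot: [0.178, 0.984, -0.0, -0.0]
ft_force: [-0.5, 0.8, 0.4]
gripper_width: 92.2
gripper_force: 0.0
```

```bash
cat > d.py <<'E'
import sys
from h import *
s=env.get_state(); r=R.from_quat(s['tool_rot']); M=r.as_matrix(); p=s['ee_pos']
print('t',round(s['time_s'],2),'tcp',np.round(p,1),'w',round(s['gripper_width'],1),'gf',round(s['gripper_force'],1),'ft',np.round(s['ft_force'],1),np.round(s['ft_torque'],2),'yaw y',np.degrees(np.arctan2(M[1,1],M[0,1])).round(2),'zax',np.round(M[:,2],4),'q',np.round(s['qpos'],2))
if len(sys.argv)>3: print('tool delta',np.round(M.T@(np.array(sys.argv[1:4],float)-p),1))
if len(sys.argv)>4:
    a=np.radians(float(sys.argv[4])); y=np.array([np.cos(a),np.sin(a),0]); z=np.array([0,0,-1.]); x=np.cross(y,z)
    print('turn deg',np.round(np.degrees((r.inv()*R.from_matrix(np.c_[x,y,z])).as_rotvec()),2))
E
python3 d.py 633.5 18.5 100 69.7
```

```text
t 2.3 tcp [600.2  65.3 137.2] w 92.2 gf 0.0 ft [-0.5  0.8  0.4] [0.03 0.02 0.03] yaw y 69.45 zax [-4.e-04 -8.e-04 -1.e+00] q [-0.31  0.48  0.19  1.8  -0.11  0.88  1.14]
tool delta [-47.6 -32.1  37.2]
turn deg [-0.05 -0.01 -0.25]
```

Call:
apply_moves([
  [[-24, -16, 10], [0, 0, 0]],
  [[-23.6, -16.1, 10], [0, 0, 0]],
  [[0, 0, 17], [0, 0, 0]],
  [[0, 0, 0], [0, 0, 0]],
  [[0, 0, 0], [0, 0, 0]],
])

```text
time_s: 2.72
ee_pos: [631.9, 22.7, 99.8]
tool_rot: [0.176, 0.984, 0.0, -0.001]
ft_force: [-0.1, 0.5, 0.9]
gripper_width: 92.3
gripper_force: 0.0
```

```bash
python3 d.py 633.5 18.5 16 69.7
```

```text
t 2.72 tcp [631.9  22.7  99.8] w 92.3 gf 0.0 ft [-0.1  0.5  0.9] [ 0.04  0.02 -0.02] yaw y 69.77 zax [-0.0028  0.001  -1.    ] q [-0.23  0.57  0.19  1.74 -0.14  0.84  1.24]
tool delta [-3.2 -3.4 83.8]
turn deg [-0.   -0.17  0.07]
```

Call:
apply_moves([
  [[-3, -3, 14], [0, 0, 0]],
  [[0, 0, 14], [0, 0, 0]],
  [[0, 0, 14], [0, 0, 0]],
  [[0, 0, 14], [0, 0, 0]],
  [[0, 0, 14], [0, 0, 0]],
  [[0, 0, 13], [0, 0, 0]],
  [[0, 0, 0], [0, 0, 0]],
  [[0, 0, 0], [0, 0, 0]],
])

```text
time_s: 3.38
ee_pos: [634.3, 16.8, 16.3]
tool_rot: [0.177, 0.984, -0.0, -0.001]
ft_force: [-0.6, 0.1, -0.2]
gripper_width: 92.0
gripper_force: 0.0
```

```bash
python3 d.py 633.5 18.5 16 69.7
```

```text
t 3.38 tcp [634.3  16.8  16.3] w 92.0 gf 0.0 ft [-0.6  0.1 -0.2] [-0.    0.01 -0.01] yaw y 69.66 zax [-2.1e-03 -3.0e-04 -1.0e+00] q [-0.2   0.69  0.17  1.76 -0.16  0.7   1.27]
tool delta [1.4 1.3 0.3]
turn deg [-0.06 -0.11 -0.04]
```

Call:
apply_moves([
  [[1.4, 1.3, 0], [0, 0, 0]],
  [[0, 0, 0], [0, 0, 0]],
  [[0, 0, 0], [0, 0, 0]],
  [[0, 0, 0], [0, 0, 0]],
  [[0, 0, 0], [0, 0, 0]],
  [[0, 0, 0], [0, 0, 0]],
  [[0, 0, 0], [0, 0, 0]],
  [[0, 0, 0], [0, 0, 0]],
  [[0, 0, 0], [0, 0, 0]],
], jaw=-1, squeeze=20)

```text
time_s: 4.13
ee_pos: [634.3, 18.5, 17.9]
tool_rot: [0.177, 0.984, 0.0, 0.0]
ft_force: [-1.5, -0.3, 3.1]
gripper_width: 48.9
gripper_force: 19.9
```

```bash
python3 d.py 558 -206 125 69.7
```

```text
t 4.13 tcp [634.3  18.5  17.9] w 48.9 gf 19.9 ft [-1.5 -0.3  3.1] [-0.09  0.1   0.03] yaw y 69.66 zax [ 2.e-04 -0.e+00 -1.e+00] q [-0.2   0.69  0.17  1.77 -0.16  0.7   1.27]
tool delta [  -6.5 -237.1 -107.2]
turn deg [ 0.    0.01 -0.04]
```

Call:
apply_moves([
  [[0, 0, -20], [0, 0, 0]],
  [[0, 0, -30], [0, 0, 0]],
  [[0, 0, -30], [0, 0, 0]],
  [[-0.7, -25, -20], [0, 0, 0]],
  [[-0.7, -27, -7], [0, 0, 0]],
  [[-0.7, -27, 0], [0, 0, 0]],
  [[-0.7, -27, 0], [0, 0, 0]],
  [[-0.7, -27, 0], [0, 0, 0]],
  [[-0.7, -27, 0], [0, 0, 0]],
  [[-0.7, -27, 0], [0, 0, 0]],
  [[-0.7, -27, 0], [0, 0, 0]],
  [[-0.7, -20, 0], [0, 0, 0]],
])

```text
time_s: 5.13
ee_pos: [557.4, -205.6, 124.4]
tool_rot: [0.178, 0.984, -0.0, -0.0]
ft_force: [0.1, -0.7, -2.0]
gripper_width: 49.1
gripper_force: 19.9
```

Call:
apply_moves([
  [[0, -3, 0], [0, 0, 0]],
  [[0, 0, 0], [0, 0, 0]],
  [[0, 0, 0], [0, 0, 0]],
  [[0, 0, 0], [0, 0, 0]],
])

```text
time_s: 5.47
ee_pos: [558.4, -203.7, 124.4]
tool_rot: [0.175, 0.985, 0.001, -0.0]
ft_force: [0.3, 0.1, -0.5]
gripper_width: 48.9
gripper_force: 19.9
```

```bash
python3 d.py 558 -206 125 69.7; python3 - <<'E'
from h import *
T=grab('top','top1'); S=grab('scene','scene1')
f=lambda im,x,y:cv2.resize(im['frame'][y-28:y+28,x-38:x+38,::-1],None,fx=5,fy=5,interpolation=cv2.INTER_NEAREST)
p=env.get_state()['ee_pos']; t=tuple(int(v) for v in proj(T,p)); s=tuple(int(v) for v in proj(S,p)); print(t,s)
cv2.imwrite('pics/crop2.png',np.hstack([f(T,*t),f(S,*s)]))
E
```

```text
t 5.47 tcp [ 558.4 -203.7  124.4] w 48.9 gf 19.9 ft [ 0.3  0.1 -0.5] [ 0.03 -0.02 -0.03] yaw y 69.81 zax [ 1.0e-04  1.1e-03 -1.0e+00] q [ 0.12  0.48  0.23  1.83 -0.14  0.85  1.64]
tool delta [-0.4 -2.3 -0.6]
turn deg [ 0.06 -0.02  0.11]
(399, 196) (270, 170)
```

View pics/crop2.png

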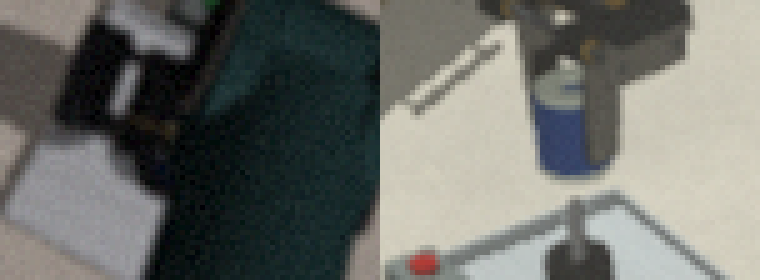

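The scene crop shows the spool's centre at crop x≈575 and the spindle at ≈576, so they line up to about 1.5 mm. The top view is blocked by the arm. Next I descend gently.

Call:
apply_moves([
  [[0, -1.3, 8], [0, 0, 0]],
  [[0, 0, 8], [0, 0, 0]],
  [[0, 0, 5], [0, 0, 0]],
  [[0, 0, 5], [0, 0, 0]],
  [[0, 0, 5], [0, 0, 0]],
  [[0, 0, 5], [0, 0, 0]],
  [[0, 0, 4], [0, 0, 0]],
  [[0, 0, 0], [0, 0, 0]],
])

```text
time_s: 6.23
ee_pos: [556.7, -206.9, 83.5]
tool_rot: [0.177, 0.984, 0.0, -0.001]
ft_force: [-0.7, -0.6, -1.2]
gripper_width: 48.8
gripper_force: 19.9
```

```bash
python3 d.py 558 -206 47.9 69.7
```

```text
t 6.23 tcp [ 556.7 -206.9   83.5] w 48.8 gf 19.9 ft [-0.7 -0.6 -1.2] [-0.01  0.03  0.02] yaw y 69.66 zax [-1.5e-03  4.0e-04 -1.0e+00] q [ 0.13  0.54  0.22  1.85 -0.16  0.77  1.65]
tool delta [-1.   1.3 35.6]
turn deg [-0.01 -0.09 -0.04]
```

No contact force with the spool 14 mm below the spindle tip, so the spindle is in the bore.

Call:
apply_moves([
  [[-0.5, 0.7, 4], [0, 0, 0]],
  [[0, 0, 5], [0, 0, 0]],
  [[0, 0, 5], [0, 0, 0]],
  [[0, 0, 5], [0, 0, 0]],
  [[0, 0, 5], [0, 0, 0]],
  [[0, 0, 5], [0, 0, 0]],
  [[0, 0, 3], [0, 0, 0]],
  [[0, 0, 2], [0, 0, 0]],
  [[0, 0, 2], [0, 0, 0]],
  [[0, 0, 0], [0, 0, 0]],
])

```text
time_s: 7.07
ee_pos: [557.8, -206.5, 48.2]
tool_rot: [0.177, 0.984, 0.0, -0.0]
ft_force: [-0.2, -0.5, -1.2]
gripper_width: 49.4
gripper_force: 19.9
```

```bash
python3 d.py 558 -206 47.9 69.7
```

```text
t 7.07 tcp [ 557.8 -206.5   48.2] w 49.4 gf 19.9 ft [-0.2 -0.5 -1.2] [ 0.04 -0.01  0.06] yaw y 69.67 zax [-4.e-04  1.e-04 -1.e+00] q [ 0.14  0.59  0.2   1.86 -0.18  0.7   1.66]
tool delta [0.  0.5 0.3]
turn deg [-0.   -0.02 -0.03]
```

Call:
apply_moves([
  [[0, 0, 2], [0, 0, 0]],
  [[0, 0, 2], [0, 0, 0]],
  [[0, 0, 0], [0, 0, 0]],
  [[0, 0, 0], [0, 0, 0]],
])

```text
time_s: 7.4
ee_pos: [558.5, -206.7, 47.5]
tool_rot: [0.176, 0.984, 0.0, 0.001]
ft_force: [-6.2, 2.2, 19.2]
gripper_width: 49.0
gripper_force: 19.9
```

```bash
python3 d.py 558 -206 47.9 69.7
```

```text
t 7.4 tcp [ 558.5 -206.7   47.5] w 49.0 gf 19.9 ft [-6.2  2.2 19.2] [0.45 1.45 0.12] yaw y 69.68 zax [ 1.3e-03  4.0e-04 -1.0e+00] q [ 0.14  0.59  0.2   1.86 -0.18  0.7   1.67]
tool delta [ 0.7  0.5 -0.4]
turn deg [ 0.05  0.06 -0.02]
```

Call:
apply_moves([
  [[0, 0, -1], [0, 0, 0]],
  [[0, 0, 0], [0, 0, 0]],
  [[0, 0, 0], [0, 0, 0]],
  [[0, 0, 0], [0, 0, 0]],
  [[0, 0, 0], [0, 0, 0]],
  [[0, 0, 0], [0, 0, 0]],
  [[0, 0, -10], [0, 0, 0]],
  [[0, 0, -20], [0, 0, 0]],
  [[0, 0, -30], [0, 0, 0]],
  [[0, 0, -30], [0, 0, 0]],
  [[0, 0, -20], [0, 0, 0]],
  [[0, 0, 0], [0, 0, 0]],
], jaw=1)

```text
time_s: 8.4
ee_pos: [560.9, -207.7, 161.1]
tool_rot: [0.177, 0.984, -0.0, 0.004]
ft_force: [0.0, -1.4, 0.4]
gripper_width: 92.1
gripper_force: 0.0
```

```bash
python3 d.py 495.5 263.9 130 28.4
```

```text
t 8.4 tcp [ 560.9 -207.7  161.1] w 92.1 gf 0.0 ft [ 0.  -1.4  0.4] [-0.03 -0.05 -0.05] yaw y 69.65 zax [ 0.0086 -0.0023 -1.    ] q [ 0.11  0.44  0.24  1.8  -0.13  0.91  1.63]
tool delta [225.6 419.5  29.4]
turn deg [ 0.23  0.47 41.25]
```

Call:
apply_moves([
  [[16, 30, 0], [0, 0, 0]],
  [[16, 30, 0], [0, 0, 0]],
  [[16, 30, 0], [0, 0, 0]],
  [[16, 30, 0], [0, 0, 0]],
  [[16, 30, 0], [0, 0, 0]],
  [[16, 30, 0], [0, 0, 0]],
  [[16, 30, 0], [0, 0, 0]],
  [[16, 30, 0], [0, 0, 0]],
  [[16, 30, 0], [0, 0, 0]],
  [[16, 30, 0], [0, 0, 0]],
  [[16, 30, 0], [0, 0, 0]],
  [[16, 30, 0], [0, 0, 0]],
])

```text
time_s: 9.4
ee_pos: [502.2, 199.2, 155.4]
tool_rot: [0.177, 0.984, -0.0, -0.0]
ft_force: [1.1, -0.3, 0.2]
gripper_width: 91.7
gripper_force: 0.0
```

Call:
apply_moves([
  [[16.8, 30, 10], [0, 0, 0]],
  [[16.8, 29.5, 10], [0, 0, 0]],
  [[0, 0, 5], [0, 0, 6.9]],
  [[0, 0, 5], [0, 0, 6.9]],
  [[0, 0, 0], [0, 0, 6.9]],
  [[0, 0, 0], [0, 0, 6.9]],
  [[0, 0, 0], [0, 0, 6.9]],
  [[0, 0, 0], [0, 0, 6.7]],
  [[0, 0, 0], [0, 0, 0]],
  [[0, 0, 0], [0, 0, 0]],
  [[0, 0, 0], [0, 0, 0]],
])

```text
time_s: 10.32
ee_pos: [492.0, 265.2, 125.4]
tool_rot: [0.51, 0.86, -0.0, -0.0]
ft_force: [0.1, -0.3, -0.6]
gripper_width: 92.1
gripper_force: 0.0
```

```bash
python3 d.py 495.5 263.9 130 28.4; python3 - <<'E'
from h import *
T=grab('top','top3'); S=grab('scene','scene3')
f=lambda im,x,y:cv2.resize(im['frame'][y-35:y+35,x-35:x+35,::-1],None,fx=5.5,fy=5.5,interpolation=cv2.INTER_CUBIC)
cv2.imwrite('pics/crop3.png',np.hstack([f(T,395,195),f(S,271,190)]))
E
```

```text
t 10.32 tcp [492.  265.2 125.4] w 92.1 gf 0.0 ft [ 0.1 -0.3 -0.6] [-0.02  0.06  0.02] yaw y 28.64 zax [-4.e-04 -2.e-04 -1.e+00] q [-0.75  0.43  0.24  1.92 -0.14  0.81  0.07]
tool delta [-2.8  2.5 -4.6]
turn deg [-0.02  0.    0.24]
```

View pics/crop3.png

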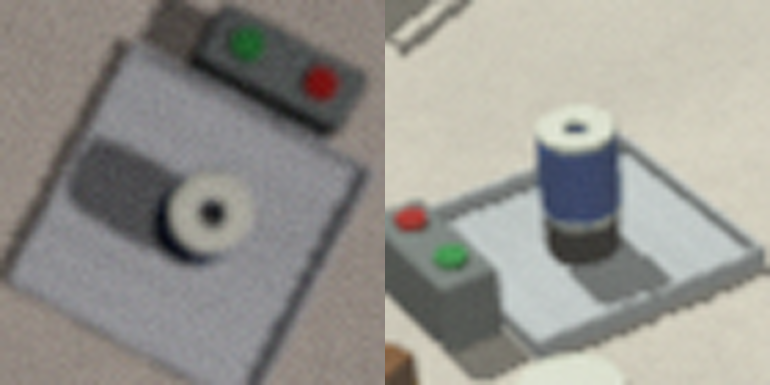

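View pics/scene3.png

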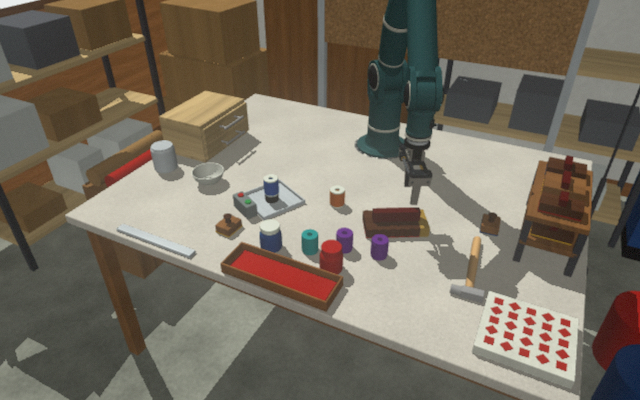

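The brush is on the hub and released: ring centre at about (397.7,198.2) in top and (270.4,178.1) in scene. The gripper is over the handle towards the brass end. Next I descend onto the handle.

Call:
apply_moves([
  [[-2.8, 2.5, 10], [0, 0, 0.2]],
  [[0, 0, 15], [0, 0, 0]],
  [[0, 0, 15], [0, 0, 0]],
  [[0, 0, 15], [0, 0, 0]],
  [[0, 0, 15], [0, 0, 0]],
  [[0, 0, 10], [0, 0, 0]],
  [[0, 0, 5], [0, 0, 0]],
  [[0, 0, 0], [0, 0, 0]],
  [[0, 0, 0], [0, 0, 0]],
  [[0, 0, 0], [0, 0, 0]],
])

```text
time_s: 11.25
ee_pos: [496.4, 264.2, 41.3]
tool_rot: [0.513, 0.858, 0.001, 0.0]
ft_force: [0.4, -0.4, -0.1]
gripper_width: 91.7
gripper_force: 0.0
```

```bash
python3 d.py 495.5 263.9 39 28.4; python3 - <<'E'
from h import *
T=env.get_image('top');S=env.get_image('scene')
print(ray(T,397.7,198.2,94).round(1),ray(S,270.4,178.1,94).round(1))
E
```

```text
t 11.25 tcp [496.4 264.2  41.3] w 91.7 gf 0.0 ft [ 0.4 -0.4 -0.1] [-0.04  0.05 -0.02] yaw y 28.27 zax [ 1.2e-03  7.0e-04 -1.0e+00] q [-0.71  0.56  0.21  1.95 -0.19  0.65  0.11]
tool delta [ 0.2 -0.9  2.3]
turn deg [ 0.08 -0.01 -0.13]
[ 557.1 -203.7   94. ] [ 561.5 -205.8   94. ]
```

Call:
apply_moves([
  [[0, 0, 1.5], [0, 0, 0]],
  [[0, 0, 0], [0, 0, 0]],
  [[0, 0, 0], [0, 0, 0]],
  [[0, 0, 0], [0, 0, 0]],
  [[0, 0, 0], [0, 0, 0]],
  [[0, 0, 0], [0, 0, 0]],
  [[0, 0, 0], [0, 0, 0]],
  [[0, 0, 0], [0, 0, 0]],
  [[0, 0, 0], [0, 0, 0]],
  [[0, 0, 0], [0, 0, 0]],
], jaw=-1, squeeze=50)

```text
time_s: 12.18
ee_pos: [496.5, 264.4, 39.3]
tool_rot: [0.513, 0.858, 0.001, 0.001]
ft_force: [1.9, 1.0, -2.0]
gripper_width: 27.2
gripper_force: 1.0
```

```bash
python3 d.py
```

```text
t 12.18 tcp [496.5 264.4  39.3] w 27.2 gf 1.0 ft [ 1.9  1.  -2. ] [ 0.22 -0.4   0.03] yaw y 28.27 zax [ 1.7e-03  9.0e-04 -1.0e+00] q [-0.71  0.57  0.21  1.95 -0.19  0.65  0.11]
```

Call:
apply_moves([
  [[0, 0, -2], [0, 0, 0]],
  [[0, 0, -3], [0, 0, 0]],
  [[0, 0, -3], [0, 0, 0]],
  [[0, 0, -3], [0, 0, 0]],
  [[0, 0, -3], [0, 0, 0]],
  [[0, 0, -3], [0, 0, 0]],
  [[0, 0, -3], [0, 0, 0]],
  [[0, 0, 0], [0, 0, 0]],
  [[0, 0, 0], [0, 0, 0]],
  [[0, 0, 0], [0, 0, 0]],
])

```text
time_s: 13.02
ee_pos: [495.6, 263.9, 59.0]
tool_rot: [0.513, 0.858, -0.0, -0.0]
ft_force: [-0.7, 0.2, -5.5]
gripper_width: 25.5
gripper_force: 50.0
```

```bash
python3 d.py
```

```text
t 13.02 tcp [495.6 263.9  59. ] w 25.5 gf 50.0 ft [-0.7  0.2 -5.5] [-0.02  0.02  0.03] yaw y 28.27 zax [-2.e-04 -1.e-04 -1.e+00] q [-0.72  0.53  0.22  1.94 -0.18  0.68  0.1 ]
```

```bash
python3 - <<'E'
from h import *
T=grab('top','top4'); S=grab('scene','scene4')
cv2.imwrite('pics/crop4.png',cv2.resize(S['frame'][180:250,345:445,::-1],None,fx=7.5,fy=7.5,interpolation=cv2.INTER_CUBIC))
E
```

```text
(no output)
```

View pics/crop4.png

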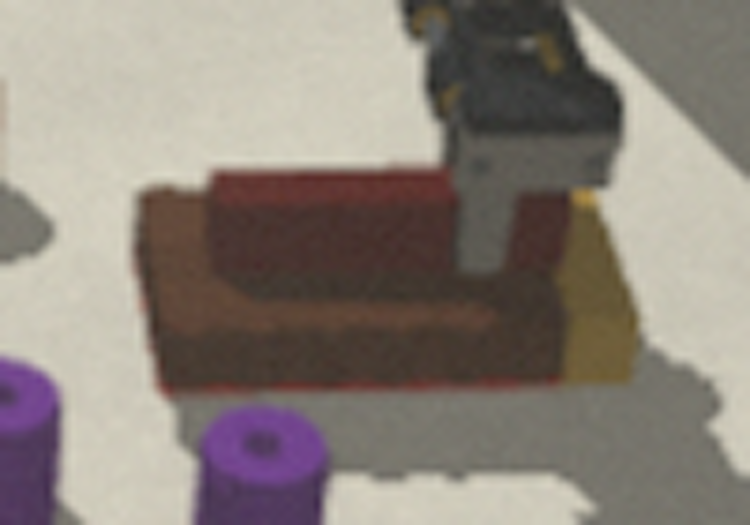

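The block is off the table and looks level. Its front lower edge runs from about (366.2,231.5) to (428.5,230.6) in scene pixels. I'll check that slope against the block at rest.

```bash
python3 - <<'E'
from m import *
S=I['scene']; print(env.get_state()['ee_pos'].round(1))
a=np.radians(118.4); c=np.array([512.6,232.2]); ex=np.array([np.cos(a),np.sin(a)]); ey=np.array([-np.sin(a),np.cos(a)])
for z in (0,20):
  print(z,[np.round(proj(S,[*(c+sx*ex+sy*ey),z]),1).tolist() for sx in (-100,100) for sy in (-50,50)])
# front lower edge rows, gradient fit
for f,z in (('scene0',0),('scene4',20)):
  g=cv2.cvtColor(cv2.imread(f'pics/{f}.png'),cv2.COLOR_BGR2HSV)[...,1].astype(float)
  A=np.array(proj(S,[*(c-95*ex-50*ey),z])); B=np.array(proj(S,[*(c+65*ex-50*ey),z])); pts=[]
  for u in range(int(A[0])+1,int(B[0])):
    v0=A[1]+(B[1]-A[1])*(u-A[0])/(B[0]-A[0]); r=np.arange(int(v0)-5,int(v0)+6); d=-(g[r+1,u]-g[r-1,u]); w=np.clip(d,0,None)**2
    pts.append((u,(w*r).sum()/w.sum()-v0))
  pts=np.array(pts); k=np.polyfit(pts[:,0],pts[:,1],1); print(f,'resid slope',k, 'ends',np.polyval(k,[A[0],B[0]]).round(2),'std',np.std(pts[:,1]-np.polyval(k,pts[:,0])).round(2))
E
```

```text
[495.6 263.9  58.9]
0 [[365.7, 237.2], [362.3, 218.3], [428.1, 235.8], [421.5, 217.0]]
20 [[366.0, 232.3], [362.6, 213.5], [429.0, 230.9], [422.2, 212.2]]
scene0 resid slope [ 0.01515505 -5.67934441] ends [-0.11  0.64] std 1.53
scene4 resid slope [ 0.00538242 -1.8898363 ] ends [0.09 0.36] std 0.12
```

Call:
apply_moves([
  [[0, 0, -8], [0, 0, 0]],
  [[0, 0, -12], [0, 0, 0]],
  [[0, 0, -15], [0, 0, 0]],
  [[0, 0, -15], [0, 0, 0]],
  [[0, 0, -15], [0, 0, 0]],
  [[0, 0, -15], [0, 0, 0]],
  [[0, 0, -15], [0, 0, 0]],
  [[0, 0, -15], [0, 0, 0]],
  [[0, 0, -12], [0, 0, 0]],
  [[0, 0, -6], [0, 0, 0]],
  [[0, 0, 0], [0, 0, 0]],
])

```text
time_s: 14.13
ee_pos: [496.6, 264.4, 189.1]
tool_rot: [0.513, 0.858, 0.002, 0.001]
ft_force: [0.5, -0.9, -6.0]
gripper_width: 25.7
gripper_force: 50.0
```

```bash
python3 d.py 541.5 -174.3 185 28.3
```

```text
t 14.13 tcp [496.6 264.4 189.1] w 25.7 gf 50.0 ft [ 0.5 -0.9 -6. ] [-0.06 -0.02 -0.03] yaw y 28.26 zax [ 0.0029  0.0021 -1.    ] q [-0.76  0.35  0.27  1.86 -0.11  0.94  0.05]
tool delta [-407.7 -168.2    3.4]
turn deg [ 0.2  -0.03 -0.04]
```

Call:
apply_moves([
  [[-6, -2.5, 0], [0, 0, 0]],
  [[-12, -5, 0], [0, 0, 0]],
  [[-18.5, -7.6, 0], [0, 0, 0]],
  [[-18.5, -7.6, 0], [0, 0, 0]],
  [[-18.5, -7.6, 0], [0, 0, 0]],
  [[-18.5, -7.6, 0], [0, 0, 0]],
  [[-18.5, -7.6, 0], [0, 0, 0]],
  [[-18.5, -7.6, 0], [0, 0, 0]],
  [[-18.5, -7.6, 0], [0, 0, 0]],
  [[-18.5, -7.6, 0], [0, 0, 0]],
  [[-18.5, -7.6, 0], [0, 0, 0]],
  [[-18.5, -7.6, 0], [0, 0, 0]],
])

```text
time_s: 15.13
ee_pos: [517.3, 42.9, 186.1]
tool_rot: [0.514, 0.858, -0.001, -0.001]
ft_force: [0.5, 0.3, -5.7]
gripper_width: 25.6
gripper_force: 50.0
```

Call:
apply_moves([
  [[-18.5, -7.6, 0], [0, 0, 0]],
  [[-18.5, -7.6, 0], [0, 0, 0]],
  [[-18.5, -7.6, 0], [0, 0, 0]],
  [[-18.5, -7.6, 0], [0, 0, 0]],
  [[-18.5, -7.6, 0], [0, 0, 0]],
  [[-18.5, -7.6, 0], [0, 0, 0]],
  [[-18.5, -7.6, 0], [0, 0, 0]],
  [[-18.5, -7.6, 0], [0, 0, 0]],
  [[-18.5, -7.6, 0], [0, 0, 0]],
  [[-16, -6.8, 0], [0, 0, 0]],
  [[-12, -5, 0], [0, 0, 0]],
  [[-6, -2.5, 0], [0, 0, 0]],
])

```text
time_s: 16.13
ee_pos: [538.7, -173.8, 186.2]
tool_rot: [0.515, 0.857, -0.001, -0.001]
ft_force: [0.1, -0.8, -6.7]
gripper_width: 26.1
gripper_force: 50.0
```

Call:
apply_moves([
  [[0, 0, 0], [0, 0, 0]],
  [[0, 0, 0], [0, 0, 0]],
  [[0, 0, 0], [0, 0, 0]],
  [[0, 0, 0], [0, 0, 0]],
])

```text
time_s: 16.47
ee_pos: [540.4, -168.9, 186.9]
tool_rot: [0.512, 0.859, 0.0, -0.0]
ft_force: [-0.0, 0.2, -5.7]
gripper_width: 25.8
gripper_force: 50.0
```

```bash
python3 d.py 541.5 -174.3 173 28.3
```

```text
t 16.47 tcp [ 540.4 -168.9  186.9] w 25.8 gf 50.0 ft [-0.   0.2 -5.7] [-0.05  0.02 -0.04] yaw y 28.36 zax [-5.e-04  8.e-04 -1.e+00] q [-0.11  0.37  0.44  1.86 -0.19  0.95  0.91]
tool delta [-5.3 -1.6 13.9]
turn deg [-0.   -0.05  0.06]
```

Call:
apply_moves([
  [[-2.7, -0.8, 5], [0, 0, 0]],
  [[-2.6, -0.8, 5], [0, 0, 0]],
  [[0, 0, 3], [0, 0, 0]],
  [[0, 0, 0], [0, 0, 0]],
  [[0, 0, 0], [0, 0, 0]],
  [[0, 0, 0], [0, 0, 0]],
  [[0, 0, 0], [0, 0, 0]],
  [[0, 0, 0], [0, 0, 0]],
])

```text
time_s: 17.13
ee_pos: [541.7, -175.6, 174.3]
tool_rot: [0.513, 0.858, 0.0, 0.0]
ft_force: [0.8, 0.1, -7.0]
gripper_width: 26.1
gripper_force: 50.0
```

```bash
python3 d.py 541.5 -174.3 173 28.3; python3 - <<'E'
from h import *
T=grab('top','top5'); S=grab('scene','scene5')
f=lambda im,x,y:cv2.resize(im['frame'][y-38:y+38,x-38:x+38,::-1],None,fx=5,fy=5,interpolation=cv2.INTER_CUBIC)
cv2.imwrite('pics/crop5.png',np.hstack([f(T,395,195),f(S,275,180)]))
p=env.get_state()['ee_pos']; a=np.radians(118.3); ex=np.array([np.cos(a),np.sin(a)]); ey=np.array([-ex[1],ex[0]]); c=np.array([558.5,-206])
print('scene face corners',[np.round(proj(S,[*(c+sx*ex+sy*ey),134]),1).tolist() for sx in (-100,100) for sy in (-50,50)])
print('brush top S',np.round(proj(S,[*c,94]),1))
E
```

```text
t 17.13 tcp [ 541.7 -175.6  174.3] w 26.1 gf 50.0 ft [ 0.8  0.1 -7. ] [-0.06  0.    0.02] yaw y 28.27 zax [ 5.e-04 -0.e+00 -1.e+00] q [-0.09  0.39  0.44  1.87 -0.2   0.93  0.93]
tool delta [1.2 0.4 1.3]
turn deg [ 0.02  0.01 -0.03]
scene face corners [[239.0, 176.0], [242.1, 160.8], [299.6, 174.9], [299.6, 159.8]]
brush top S [270.8 177.7]
```

View pics/crop5.png

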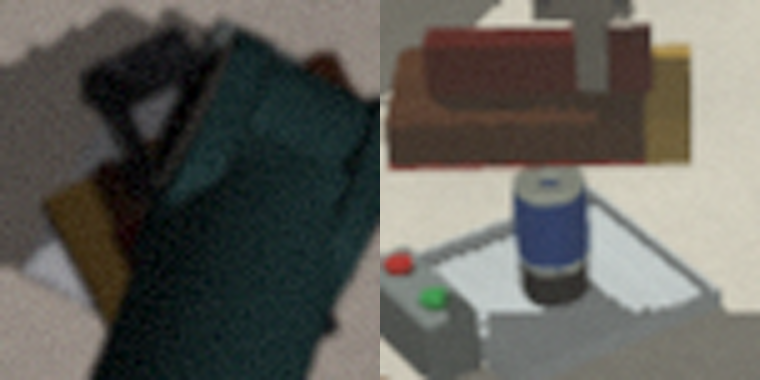

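The scene crop shows the block level, with its front lower corners at about (238.6,175.1) and (298.5,174.1) against the predicted (239.0,176.0) and (299.6,174.9). It sits clear above the brush and within about 2 mm of centre. I make a tiny trim, settle, and hand in.

Call:
apply_moves([
  [[0.9, 0, 0.7], [0, 0, 0]],
  [[0.8, 0, 0.6], [0, 0, 0]],
  [[0, 0, 0], [0, 0, 0]],
  [[0, 0, 0], [0, 0, 0]],
  [[0, 0, 0], [0, 0, 0]],
  [[0, 0, 0], [0, 0, 0]],
  [[0, 0, 0], [0, 0, 0]],
  [[0, 0, 0], [0, 0, 0]],
  [[0, 0, 0], [0, 0, 0]],
  [[0, 0, 0], [0, 0, 0]],
  [[0, 0, 0], [0, 0, 0]],
  [[0, 0, 0], [0, 0, 0]],
])

```text
time_s: 18.23
ee_pos: [540.8, -174.1, 172.8]
tool_rot: [0.513, 0.858, 0.0, 0.0]
ft_force: [-0.4, 0.4, -6.3]
gripper_width: 25.7
gripper_force: 50.0
```

```bash
python3 d.py 541.5 -174.3 173 28.3 && python3 -c "
from workcell import env; print(env.close_job())"
```

```text
t 18.23 tcp [ 540.8 -174.1  172.8] w 25.7 gf 50.0 ft [-0.4  0.4 -6.3] [-0.04  0.03  0.02] yaw y 28.27 zax [ 1.e-04  0.e+00 -1.e+00] q [-0.09  0.39  0.44  1.87 -0.2   0.92  0.93]
tool delta [-0.5  0.5 -0.2]
turn deg [ 0.    0.   -0.03]
the job is handed in; nothing more can be done
None
```

Job handed in at 18.2 s: the blue brush is seated on the spindle and released, and the block is held level and still, centred over the brush to within about 2 mm and about 4 cm above it.

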